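# Post the dead battery pack through the sprung flap of the return box

## Robot

A 7-joint arm with a two-finger parallel gripper is mounted at the origin on the work surface. World frame = base frame: x ahead of the robot, y to its left, z up, the work surface at z = 0. Lengths are in m, angles in rad, forces in N, time in s.
With the tool pointing down it reaches from about 0.425 to 0.95 m from the base axis. Payload 4.7 kg.
Tool frame: the origin (TCP) lies on the centre line of the jaws, within the pads' length; the fingertips stand robot.nose_length ahead of it and the grasp point (between the pads) lies 8 mm behind it (robot.nose_length is the distance from the TCP to the fingertips, in m); z points along the fingers, y is the line along which they close (so a half turn about z gives the same grasp; the last joint's range is limited). The gripper opens to 85 mm and grips with 20 to 120 N. Pads are 22 mm wide; open, the fingers measure 114 mm over their backs; the gripper's body (76 mm by 85 mm) begins 54 mm behind the grasp point. The pads swing forward as they close: fully open they stand 13 mm farther back than shut.
Start: joints at [1.27, 0.469, -0.049, 1.532, 0.024, 1.141, -0.082], TCP at [0.181, -0.65, 0.242] pointing down, gripper open.
Joint ranges: [-2.59, 2.59], [-0.33, 1.99], [-1.39, 1.29], [0.1, 2.45], [-1.04, 4.18], [0.21, 1.99], [-2.66, 2.66]. Speed limits (rad/s): [2.57, 2.57, 3.14, 3.14, 3.14, 3.14, 3.14].

## Interface

Orientations are given as [roll, pitch, yaw] about the fixed x, y, z axes, in that order (R = Rz(yaw) Ry(pitch) Rx(roll)).
In Python, from plant import robot gives the robot as it stands. Calls block until the motion is done:
- robot.goto(position, orientation): joint-space move of the TCP to a pose.
- robot.move_straight(position, vel=0.15, attitude=None, contact_N=None): straight line of the TCP; attitude=None keeps the orientation; vel is the mean speed in m/s. With contact_N (N) it stops when the force on the tool has changed by that much, and returns True; else False.
- robot.move_joints(angles): joint-space move.
- robot.grip(opening, strength=None): opening from 0.0 (shut) to 1.0 (fully open); strength is the grip in N (None keeps the last); returns when the fingers have stopped.
- robot.sleep(seconds).
- robot.inverse_kinematics(position, orientation): joint angles nearest the present ones, or None.
- robot.sense(): the state.
- robot.grab_frame(name): name is "side" or "top"; returns a dict with "image" (400x640x3 uint8, red, green, blue), "range_z" (400x640 float32, m along the optical axis (not along the pixel's ray), 0 where there is no reading), "fx", "fy", "cx", "cy" (pixels), "R" (3x3) and "t" (3): a world point X has camera coordinates R X + t. Camera axes: x right, y down, z forward; pixel columns grow to the right and rows downward; lengths in m; the calibration is good to about 2 mm. A picture is of the moment at which its call begins.
A pose or a line that the arm cannot do raises robot.IKError and nothing moves.
- robot.close_job(): hands the job in; it is judged then, once.
The state is a dict: "t": time; "joint_pos": joint angles; "joint_velocities": joint speeds; "effort": joint torques, N m; "tcp_pos": TCP position; "tcp_rot": TCP orientation; "wrist_force": force on the tool from outside, world axes, zero at the start; "torque": the same for the moment, N m; "opening": opening from 0.0 (shut) to 1.0 (fully open); "gripper_force": force on a finger pad.
Only numpy, scipy, OpenCV 4.12 (cv2) and the standard library are available. Lean on these libraries where they do the work, as an engineer would, in place of code of your own. Each camera call takes 0.05 s, during which the arm holds its last target. There are 200 camera calls.

## Task

The short battery pack in the caddy is dead and goes into the grey steel return box, whose mouth is too tight for fingers on its broad faces: lift it out, stand it upright on a clear bit of the bench, let go, and take it afresh by its narrow edges. Push it upright, end first, through the box's sprung flap and keep hold until the whole pack is below the mouth, then let it drop to the rubber floor and draw your hand out so that the flap springs shut. Leave the two tall packs in the caddy and do not shift the other things on the bench.

Things in the scene. Friction and masses are not known exactly. Their poses are not given: they have to be found in the camera images.
- short_pack: the dead pack, shortest of three dark plastic battery packs in the caddy: 104 mm tall, 68 mm wide along its y (between flat narrow edges, 38 mm deep, centred on x = +3 mm), 44 mm thick along its x (-22 to +22 mm; the -x broad face carries a raised slide shoe 40 mm wide, 6 mm thick, from 20 mm up to the top), 0.45 kg. Origin: centre of its underside, z up as it stands
- pack_top (a point): centre of the upper end of the short pack, 104 mm above its underside
- pack_middle (a point): middle of the short pack, 52 mm above its underside
- tall_pack_a: a good battery pack, as the short one but 122 mm tall; stays in the caddy. Origin: centre of its underside
- tall_pack_b: the other good pack, 122 mm tall; stays in the caddy. Origin: centre of its underside
- caddy: plywood caddy fixed to the bench, 62 mm (x) by 246 mm (y) by 48 mm high; three cells in a row along its y, 78 mm apart. The packs stand in them in any order, on a floor 8 mm above the bench, their y along the caddy's y, only 10 mm apart: no finger fits at the narrow edges there, the broad faces are free above the 48 mm wall. Origin: centre of its underside
- return_box: grey sheet-steel battery return box fixed to the bench, 160 mm (x) by 250 mm (y) by 210 mm high; closed but for the mouth in its flat top. Rubber floor 12 mm above the bench. Origin: centre of its underside; -x is its front with the padlock
- mouth (a point): centre of the mouth, level with the top of the return box (210 mm up), axes as the box's: an oblong opening 62 mm wide along x and 154 mm long along y in a 4 mm thick top, closed from below by the flap; the pack's 68 mm width goes along y. The open flap takes about 6 mm at the +x side of the mouth
- flap_hinge (a point): middle of the flap's hinge, along the box's y, 35 mm to +x of the mouth's centre and 10 mm below the top
- flap (a joint): angle of the aluminium flap, rad: 0 shut, grows as it is pushed down into the box, 1.5 wide open (hanging down 70 mm from the hinge). It springs shut by itself; pushing it takes about 0.5 N at its free edge at first and 1.5 N wide open
- tape_measure: pocket tape measure, 36 x 75 x 62 mm high; bystander. Origin: centre of its underside
- bracket: steel angle bracket, 52 x 70 x 50 mm high; bystander. Origin: centre of its underside
- tape_roll: roll of tape lying flat, 104 mm across, 50 mm high; bystander. Origin: centre of its underside
- spirit_level: aluminium spirit level, 600 mm long along its y, 22 mm wide, 50 mm high; bystander. Origin: centre of its underside
- screw_carton: small carton of screws, 75 x 110 x 55 mm high; bystander. Origin: centre of its underside
- clamp: steel screw clamp lying flat, bar 340 mm along its y, jaws reaching 80 mm to its -x, 26 mm high; bystander. Origin: under the middle of its bar
There are look-alikes about, which are no part of the job. What is shaped like the short_pack but red or yellow is not meant.

How it is judged:
By the outcome, as a careful person would: the job done as asked, in the order asked, and still so for the second after the job is handed in, with the robot touching nothing.
It also fails if it takes over 67 s, if anything falls off the work surface, if the arm or the gripper's body presses on something with over 40 N, if the wrist force passes 120 N, or if a joint passes its speed limit or range.

## Working session

There is one attempt and no reset: what is moved stays moved. The work goes in short steps, each a Python script; the robot and the scene stay as the last script left them, time stands still between calls to the robot, and variables do not carry over. Pictures are saved under pics/ and viewed, at most 10 in all, crops included, and the job is handed in when it is done.

```bash
ls; mkdir -p pics; python3 - <<'E'
from plant import robot
import cv2,numpy as np
s=robot.sense();print(s['t'],s['tcp_pos'],s['tcp_rot'],robot.nose_length,s['opening'])
for n in('side','top'):
    f=robot.grab_frame(n);cv2.imwrite(f'pics/{n}0.png',f['image'][:,:,::-1]);np.savez(f'pics/{n}0.npz',**f)
    print(n,f['fx'],f['cx'],f['cy'],f['R'].round(3).tolist(),f['t'], (f['range_z']>0).mean())
E
```

```text
pics
0.0 [ 0.18105409 -0.64967453  0.2412493 ] [-3.13963726e+00  7.53957866e-05  2.71794008e-01] 0.011 1.0003316122233044
side 399.9000366665805 317.0566521827854 201.6285186844481 [[0.927, -0.376, -0.01], [-0.286, -0.689, -0.666], [0.243, 0.62, -0.746]] [-0.52360033  0.26709697  1.00575209] 0.9962109375
top 471.8325658297932 315.01513436041705 206.65815269825774 [[-0.056, -0.998, -0.004], [-0.977, 0.056, -0.205], [0.205, -0.007, -0.979]] [0.02839609 0.58843463 1.37128505] 0.99628515625
```

View pics/top0.png

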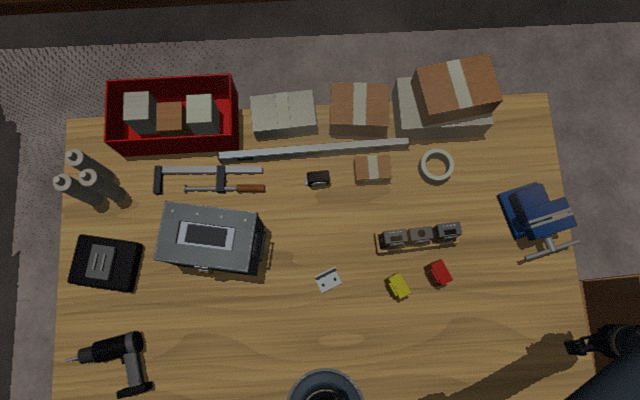

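View pics/side0.png

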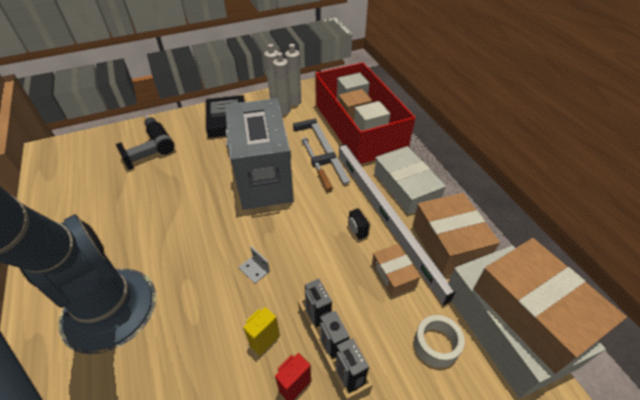

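Candidates for the short pack are, in the top view, the dark packs at (393,238), (420,234) and (448,231), plus the yellow (398,286) and red (439,272) look-alikes, which are ruled out by colour. Next I'll measure heights and take a close crop.

```bash
cat > h.py <<'E'
import numpy as np,cv2
def cloud(f):
    z=f['range_z'];v,u=np.mgrid[:z.shape[0],:z.shape[1]]
    P=np.stack([(u-f['cx'])/f['fx']*z,(v-f['cy'])/f['fy']*z,z],-1)
    X=(P-f['t'])@f['R']; X[z==0]=np.nan
    return X
def proj(f,X):
    c=f['R']@np.asarray(X)+f['t'];return c[0]/c[2]*f['fx']+f['cx'],c[1]/c[2]*f['fy']+f['cy']
def blobs(f,lo,hi,box=None,amin=30):
    X=cloud(f);m=((X[...,2]>lo)&(X[...,2]<hi))
    if box: m&=(X[...,0]>box[0])&(X[...,0]<box[1])&(X[...,1]>box[2])&(X[...,1]<box[3])
    n,l,st,c=cv2.connectedComponentsWithStats(m.astype('u1'))
    out=[]
    for i in range(1,n):
        if st[i,4]>=amin:
            P=X[l==i];r=cv2.minAreaRect((P[:,:2]*1000).astype('f4'))
            out.append((c[i].round(),st[i,4],np.round(r[0],1),np.round(r[1],1),round(r[2],1),np.nanmedian(P[:,2]).round(4)))
    return out
E
python3 - <<'E'
from h import *
for n in('top','side'):
    f=dict(np.load(f'pics/{n}0.npz'));X=cloud(f)
    print(n,'bench',np.nanmedian(X[300:330,200:280,2]) if n=='top' else np.nanmedian(X[250:280,180:220,2]))
    print('packs');[print(*b) for b in blobs(f,.095,.16,(.3,.75,-.6,0))]
    print('box');[print(*b) for b in blobs(f,.195,.225,(.3,.75,0,.6),80)]
    print('objs');[print(*b) for b in blobs(f,.015,.3,(.3,.8,-.7,.5),60)]
f=dict(np.load('pics/top0.npz'))
cv2.imwrite('pics/c1.png',np.hstack([cv2.resize(f['image'][205:305,360:480,::-1],(480,400),interpolation=2)]))
E
```

```text
top bench 0.000846199683354156
packs
[448. 230.] 409 [ 484.9 -383.6] [44.7 68.8] 4.5 0.1296
[421. 234.] 355 [ 480.  -307.1] [44.9 68.3] 4.7 0.1119
[395. 237.] 392 [ 474.1 -229.7] [44.5 69.3] 4.9 0.1298
[441. 272.] 351 [ 369.2 -352.9] [68.1 44.9] 20.8 0.1043
[399. 285.] 358 [ 337.8 -229. ] [68.5 44.5] 23.9 0.1041
box
[206. 236.] 5708 [494.8 293.7] [255.8 166.9] 79.2 0.2097
objs
[314. 149.] 1934 [780.7 -12.5] [ 27.6 606.3] 1.4 0.0486
[437. 165.] 611 [ 705.3 -393.1] [102.8 103.8] 27.9 0.0478
[372. 168.] 971 [ 706.  -191.5] [ 78.4 109.9] 0.9 0.0548
[209. 177.] 1316 [709.4 323.7] [352.1  91.7] 87.9 0.0213
[318. 178.] 332 [683.7 -20.4] [40.4 69.3] 1.6 0.0609
[532. 215.] 2799 [ 514.3 -653.8] [227.8 122. ] 8.6 0.0949
[210. 238.] 6537 [488.  283.9] [276.9 177.3] 79.3 0.2091
[418. 237.] 1791 [ 479.9 -307. ] [ 63.  247.1] 3.7 0.1123
[438. 273.] 506 [ 369.3 -352.2] [68.8 46.4] 21.7 0.1027
[397. 286.] 451 [ 337.8 -228.9] [68.6 44.5] 24.0 0.1031
side bench 0.0007133426885873631
packs
[318. 297.] 708 [ 473.7 -228.6] [44.  68.3] 4.6 0.1297
[259. 322.] 608 [ 337.7 -228.3] [68.1 44.9] 25.4 0.1043
[344. 347.] 1568 [ 481.9 -345.3] [ 45.  144.4] 3.2 0.1158
[292. 370.] 751 [ 368.1 -351.7] [66.4 44.6] 23.5 0.1044
box
[256. 131.] 3336 [494.8 295.6] [261.  167.1] 79.7 0.2102
objs
[259. 152.] 5882 [488.2 286.4] [281.5 176.9] 79.7 0.2044
[323. 153.] 962 [709.1 322.9] [353.6  90.6] 87.9 0.0207
[398. 227.] 2383 [781.5  -9.4] [ 26.4 609.2] 1.4 0.0488
[359. 222.] 465 [683.5 -20.9] [39.4 70.7] 1.2 0.0591
[396. 269.] 1501 [ 705.9 -190.5] [ 78.7 111.9] 0.2 0.055
[260. 257.] 147 [391.9 -21.9] [ 5.7 71.3] 23.6 0.0383
[335. 341.] 3882 [ 479.3 -305.1] [ 62.4 246.4] 4.0 0.1107
[262. 329.] 1117 [ 337.6 -228.7] [68.8 45.1] 25.8 0.1002
[440. 340.] 1334 [ 705.4 -392.2] [103.  102.7] 58.7 0.0486
[293. 376.] 1180 [ 368.6 -351.7] [68.4 44.9] 24.1 0.1031
```

View pics/c1.png

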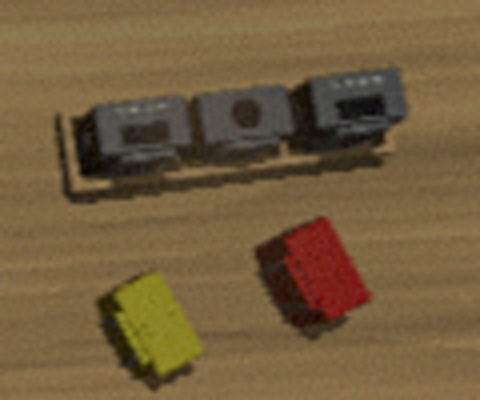

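The crop shows three dark packs. The middle one, at top-view pixel (420,234), has its top at z=0.112 and the other two are at 0.130, so the middle one is the short pack. Its shoe faces -x, towards the robot. Next I'll locate the mouth and check that the arm can reach each pose.

```bash
python3 - <<'E'
from h import *
from plant import robot
for n in('top','side'):
    f=dict(np.load(f'pics/{n}0.npz'));X=cloud(f);g=f['image'].astype(int).mean(2)
    def ray(u,v,z):
        d=f['R'].T@np.array([(u-f['cx'])/f['fx'],(v-f['cy'])/f['fy'],1]);o=-f['R'].T@f['t'];return (o+d*(z-o[2])/d[2])[:2]
    top=((X[...,2]>.195)&(X[...,2]<.225)&(X[...,0]<.65)&(X[...,0]>.38)&(X[...,1]>.1)&(X[...,1]<.45)).astype('u1')
    print(n,np.percentile(g[top>0],[5,15,25,50,75,90]))
    er=cv2.erode(top,np.ones((9,9)))
    for nm,m in(('dark',(g<np.percentile(g[top>0],50)-25)&(er>0)),('white',(g>np.percentile(g[top>0],50)+35)&(er>0))):
        k,l,st,c=cv2.connectedComponentsWithStats(m.astype('u1'));i=1+st[1:,4].argmax()
        cs,_=cv2.findContours((l==i).astype('u1'),cv2.RETR_EXTERNAL,cv2.CHAIN_APPROX_NONE)
        P=np.array([ray(p[0][0],p[0][1],.21) for p in cs[0]],'f4')*1000
        print(nm,st[i],cv2.minAreaRect(P),np.nanmedian(X[l==i][:,2]))
q=robot.inverse_kinematics
for nm,p,ys in(('pick',(.48,-.307,.077),(94.2,-85.8)),('spot1',(.54,-.03,.077),(90,-90,80,-100)),('spot2',(.54,-.03,.077),(0,180,-10.8,169)),('box',(.495,.29,.35),(-10.8,169)),('boxin',(.495,.29,.163),(-10.8,169))):
    for y in ys:
        a=q(p,[np.pi,0,np.radians(y)]);print(nm,y,None if a is None else np.round(a,2))
f=dict(np.load('pics/top0.npz'))
cv2.imwrite('pics/c2.png',cv2.resize(f['image'][195:280,150:275,::-1],(750,510),interpolation=2))
E
```

```text
top [ 47.          72.66666667  85.          90.66666667  95.
 107.33333333]
dark [185 225  42  21 276] ((496.5185241699219, 293.156494140625), (107.07780456542969, 47.7177848815918), 79.5637435913086) 0.20499208834940652
white [182 226  32  22  82] ((479.0193176269531, 323.21282958984375), (96.45814514160156, 40.89212417602539), 51.9683837890625) 0.204150852928834
side [ 60.66666667  71.75       108.         112.33333333 115.
 130.33333333]
dark [248 117  14   8  79] ((500.4847106933594, 322.42901611328125), (32.680755615234375, 38.202877044677734), 74.51107025146484) 0.20524686816792662
white [247 137  12   7  45] ((469.84588623046875, 238.1473846435547), (25.935327529907227, 33.28611755371094), 67.24522399902344) 0.2048126794449819
pick 94.2 [ 0.84  0.54 -0.46  1.91  0.34  0.76  0.27]
pick -85.8 [ 0.37  0.5   0.17  1.94 -0.12  0.71 -2.46]
spot1 90 [ 0.44  0.53 -0.6   1.97  0.43  0.76 -0.41]
spot1 -90 [-0.79  0.75  1.11  2.04 -0.87  0.92 -2.34]
spot1 80 [ 0.43  0.53 -0.58  1.98  0.42  0.76 -0.57]
spot1 -100 [ 0.8   0.8  -1.18  1.96  0.89  1.03  2.17]
spot2 0 [ 0.29  0.49 -0.39  1.98  0.28  0.72 -1.85]
spot2 180 [ 0.55  0.58 -0.76  1.97  0.55  0.81  1.05]
spot2 -10.8 [ 0.27  0.49 -0.37  1.98  0.26  0.71 -2.02]
spot2 169 [ 0.55  0.58 -0.75  1.97  0.54  0.8   0.87]
box -10.8 [-0.87  0.23  0.33  1.65 -0.08  1.28 -2.29]
box 169 [ 0.24  0.45 -1.17  1.59  0.42  1.39  0.4 ]
boxin -10.8 [-0.86  0.4   0.33  1.88 -0.16  0.89 -2.21]
boxin 169 [ 0.11  0.59 -0.99  1.82  0.57  1.05  0.28]
```

View pics/c2.png

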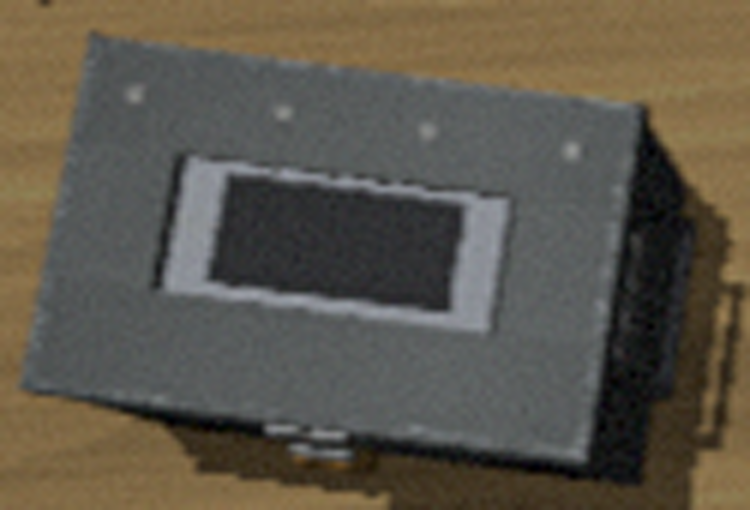

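The crop shows the mouth with its corners near (180,152), (512,197), (490,332) and (157,290). The hinge-side rivets are at the top (+x) and the padlock is at the bottom (-x). I'll cast the corners, then pick the pack.

```bash
python3 - <<'E'
from h import *
from plant import robot
f=dict(np.load('pics/top0.npz'))
def ray(u,v,z):
    d=f['R'].T@np.array([(u-f['cx'])/f['fx'],(v-f['cy'])/f['fy'],1]);o=-f['R'].T@f['t'];return (o+d*(z-o[2])/d[2])[:2]
for C in ([(180,152),(512,197),(490,332),(157,290)],[(92,35),(642,103),(590,463),(25,388)]):
    P=np.array([ray(150+a/6-.4,195+b/6-.4,.21) for a,b in C],'f4')*1000
    print(P.round(1).tolist(),P.mean(0),cv2.minAreaRect(P))
D=[np.pi,0,np.radians(94.2)]
robot.goto([.48,-.307,.20],D)
robot.move_straight([.48,-.307,.077],vel=.1)
w0=robot.sense()['wrist_force']
print(robot.sense()['tcp_pos'],w0)
g=robot.grab_frame('side');cv2.imwrite('pics/s1.png',cv2.resize(g['image'][200:400,200:480,::-1],(784,560)))
E
```

```text
[[542.2999877929688, 363.20001220703125], [513.2999877929688, 214.3000030517578], [453.1000061035156, 225.39999389648438], [480.29998779296875, 373.29998779296875]] [497.24347 294.05185] ((497.69677734375, 294.29705810546875), (151.63824462890625, 62.776580810546875), 79.56990051269531)
[[598.5999755859375, 403.20001220703125], [552.9000244140625, 154.8000030517578], [392.79998779296875, 182.60000610351562], [440.0, 431.5]] [496.0755  293.03845] ((495.7334289550781, 292.94171142578125), (254.2376251220703, 162.42535400390625), 79.56513977050781)
[ 0.4804699  -0.30721808  0.07767548] [-0.27295384  0.54215874 -1.33878917]
```

View pics/s1.png

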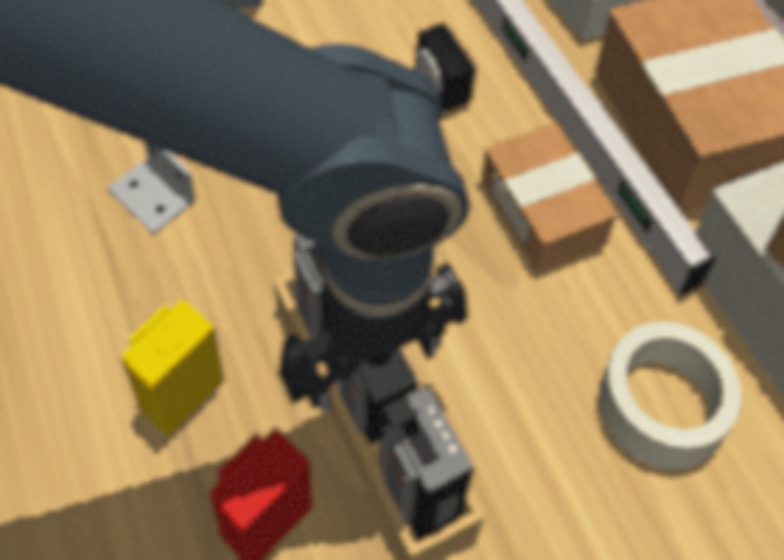

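The open fingers straddle the middle (short) pack at about (375,385), clear of the tall packs on either side. I'll grip it, lift it and stand it on the bench.

```bash
python3 - <<'E'
from h import *
from plant import robot
robot.grip(0,40)
s=robot.sense();print(s['opening'],s['gripper_force'],s['wrist_force'])
robot.move_straight([.48,-.307,.24],vel=.1)
s=robot.sense();print(s['opening'],s['gripper_force'],s['wrist_force'],s['t'])
D=[np.pi,0,np.radians(90)]
robot.goto([.54,-.03,.24],D)
f=robot.grab_frame('side');cv2.imwrite('pics/s2.png',cv2.resize(f['image'][100:400,140:480,::-1],(680,600)))
robot.move_straight([.54,-.03,.085],vel=.1)
c=robot.move_straight([.54,-.03,.064],vel=.02,contact_N=3)
s=robot.sense();print(c,s['tcp_pos'],s['wrist_force'],s['t'])
E
```

```text
0.5126868464091371 41.373581886291504 [-0.11120523 -0.35638071  2.46789793]
0.5075266507558116 41.189451813697815 [-0.36497639  0.72583784 -4.08891968] 5.45
True [ 0.54001183 -0.02999924  0.06925429] [0.54738423 0.0557971  3.42091028] 9.05
```

View pics/s2.png

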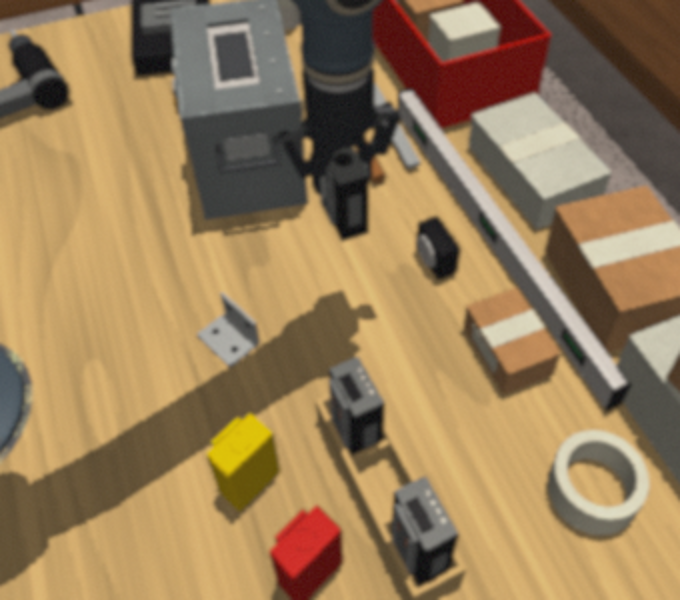

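The short pack at (348,195) hangs upright in the gripper, and both tall packs are still in the caddy at (357,400) and (425,530). I'll release it, rise, and measure where it stands.

```bash
python3 - <<'E'
from h import *
from plant import robot
robot.grip(1.0); robot.sleep(.2)
robot.move_straight([.54,-.03,.22],vel=.15)
D=[np.pi,0,np.radians(0)]
robot.goto([.48,-.15,.26],[np.pi,0,0])
robot.sleep(.3)
for n in('top','side'):
    f=robot.grab_frame(n)
    print(n);[print(*b) for b in blobs(f,.085,.13,(.45,.62,-.12,.1))]
    if n=='side':cv2.imwrite('pics/s3.png',cv2.resize(f['image'][100:400,140:480,::-1],(680,600)))
s=robot.sense();print(s['t'],s['joint_pos'])
for y in(180,0):
  for p in((.543,-.03,.25),(.543,-.03,.082)):print(robot.inverse_kinematics(p,[np.pi,0,np.radians(y)]))
E
```

```text
top
[325. 220.] 341 [539.  -30.8] [68.  44.6] 89.9 0.1039
side
12.4 [ 0.48293599  0.18830709 -0.30240819  1.89788581  0.06363586  1.06475778
 -1.41567838]
[ 0.84613543  0.49132568 -1.16979795  1.79322732  0.48746085  1.18733943
  1.09855094]
[ 0.8020529   0.7973391  -1.18179487  1.94718538  0.87760925  1.03659567
  0.78278676]
[ 0.29069009  0.2741507  -0.38030107  1.8202316   0.11489597  1.06872222
 -1.70295026]
[ 0.23807776  0.4786992  -0.33295735  1.97664905  0.22977928  0.72214655
 -1.80430151]
```

View pics/s3.png

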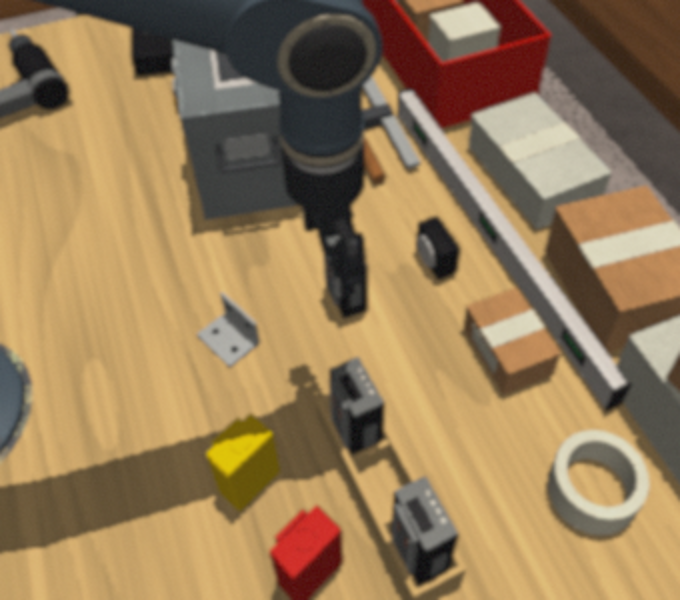

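The pack at (347,270) stands upright and free at (0.539, -0.031), yaw about 0. Now I'll take it by its narrow edges and carry it over the mouth.

```bash
python3 - <<'E'
from h import *
from plant import robot
robot.goto([.542,-.0305,.22],[np.pi,0,0])
print(robot.move_straight([.542,-.0305,.082],vel=.08,contact_N=8))
robot.grip(0,60)
s=robot.sense();print(s['opening'],s['gripper_force'],s['wrist_force'],s['tcp_pos'])
robot.move_straight([.542,-.0305,.37],vel=.15)
robot.goto([.497,.2935,.37],[np.pi,0,np.radians(-10.43)])
robot.move_straight([.497,.2935,.315],vel=.1)
robot.sleep(.3)
s=robot.sense();print(s['opening'],s['gripper_force'],s['wrist_force'],s['tcp_pos'],s['t'])
f=robot.grab_frame('side');np.savez('pics/side4.npz',**f);g=robot.grab_frame('top');np.savez('pics/top4.npz',**g)
a=cv2.resize(f['image'][60:210,180:340,::-1],(400,375));b=cv2.resize(g['image'][150:300,130:290,::-1],(400,375))
cv2.imwrite('pics/s4.png',np.hstack([a,b]))
E
```

```text
False
0.7854982449046886 67.89725303649902 [-0.79063217  1.14166802  5.1607479 ] [ 0.54251293 -0.03002485  0.08270834]
0.7837435775236361 68.12691450119019 [-0.03376055 -0.05276208 -4.77767741] [0.49713078 0.29370767 0.31554143] 19.5083
```

View pics/s4.png

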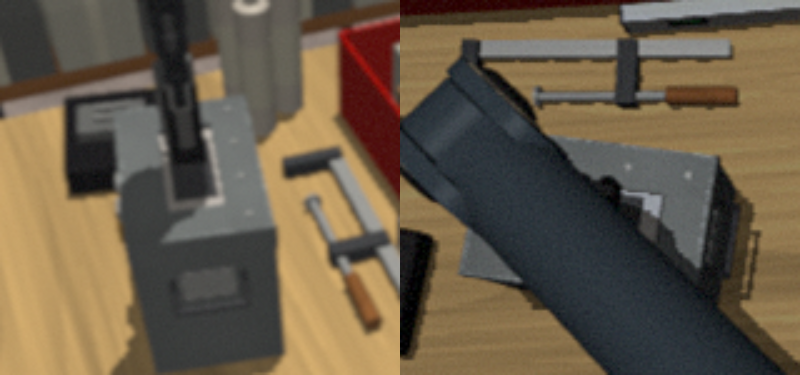

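The side view shows the pack at (185,140) upright over the mouth. The top view is blocked by the forearm. I'll check the pack's lateral extent from the side depth, then push through with a contact guard.

```bash
python3 - <<'E'
from h import *
from plant import robot
f=dict(np.load('pics/side4.npz'));X=cloud(f).reshape(-1,3)
P=X[(X[:,2]>.24)&(X[:,2]<.29)&(abs(X[:,0]-.497)<.07)&(abs(X[:,1]-.2935)<.08)]
a=np.radians(-10.43);d=P[:,:2]-[.497,.2935]
bx=d@[np.cos(a),np.sin(a)];by=d@[-np.sin(a),np.cos(a)]
print('box x',np.percentile(bx,[1,5,95,99]),'y',np.percentile(by,[1,50,99]),len(P))
for z,v in((.28,.05),(.22,.05),(.165,.05)):
    c=robot.move_straight([.497,.2935,z],vel=v,contact_N=15)
    s=robot.sense();print(c,s['tcp_pos'],s['wrist_force'],s['opening'],s['gripper_force'],s['t'])
    if c:break
f=robot.grab_frame('side');cv2.imwrite('pics/s5.png',cv2.resize(f['image'][60:210,180:340,::-1],(640,600)))
E
```

```text
box x [-0.02429215 -0.02177348  0.01703019  0.01875046] y [-0.03666829 -0.03181565 -0.01471044] 234
False [0.49674005 0.29334677 0.28013908] [-2.00590516 -0.93483653 -1.97722971] 0.7836772399882739 68.33439946174622 20.4583
False [0.49683026 0.29341048 0.21997573] [-1.59697991 -0.01718947 -5.04624964] 0.7854567272431373 68.08756828308105 21.8083
False [0.49683238 0.29347377 0.16503742] [-1.93854425  0.12225752 -6.10169655] 0.783938811371561 68.19900155067444 23.0583
```

View pics/s5.png

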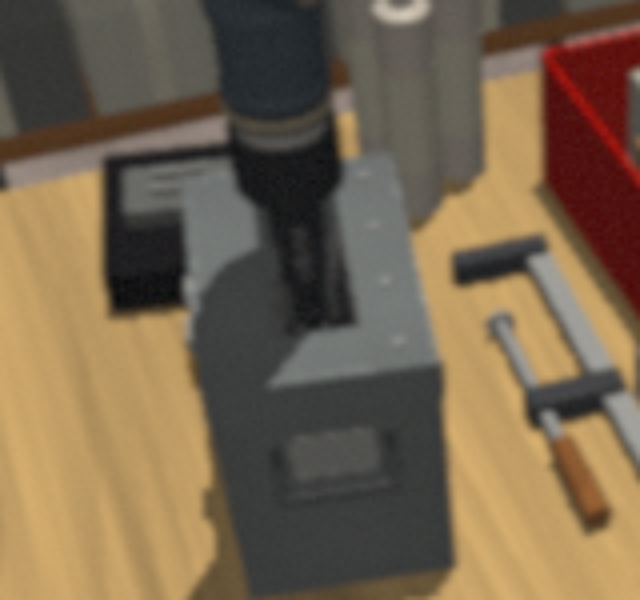

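The gripper is in the mouth with its body clear of the top. The pack's top is at about z=0.187, below the 0.206 underside of the lid. I'll release and withdraw.

```bash
python3 - <<'E'
from h import *
from plant import robot
robot.grip(1.0); robot.sleep(.5)
s=robot.sense();print(s['wrist_force'],s['opening'])
print(robot.move_straight([.497,.2935,.30],vel=.08,contact_N=20))
robot.move_straight([.497,.2935,.37],vel=.15)
robot.goto([.5,.0,.40],[np.pi,0,np.radians(-10)])
robot.sleep(.5)
s=robot.sense();print(s['t'],s['wrist_force'],s['tcp_pos'])
f=robot.grab_frame('side');g=robot.grab_frame('top')
for b in blobs(g,.015,.3,(.3,.8,-.7,.5),60):print(*b)
a=cv2.resize(f['image'][60:260,180:400,::-1],(400,364));b=cv2.resize(g['image'][150:300,130:295,::-1],(400,364))
cv2.imwrite('pics/s6.png',np.hstack([a,b]))
E
```

```text
[-0.19322991  0.79102052  1.99362343] 0.9950870122897933
False
28.0333 [-0.30019804  0.80478663  0.12831846] [5.00041545e-01 1.80138421e-04 3.99981933e-01]
[314. 149.] 1930 [780.9 -12.7] [ 26.6 605. ] 1.5 0.0485
[437. 165.] 614 [ 706.1 -393.1] [102.4 104.9] 68.0 0.0476
[373. 168.] 963 [ 707.  -191.7] [110.6  80.7] 89.7 0.0544
[209. 177.] 1342 [709.6 324.5] [349.9  92.1] 87.9 0.0214
[532. 215.] 2793 [ 514.7 -655.4] [227.7 123.4] 8.9 0.095
[210. 238.] 6533 [488.2 284.2] [277.  177.4] 79.3 0.2091
[418. 237.] 1512 [ 480.  -307.9] [ 62.9 247.8] 4.0 0.106
[438. 273.] 504 [ 369.4 -352.5] [68.5 46.3] 23.7 0.102
[397. 286.] 450 [ 337.8 -228.9] [68.5 44.4] 25.5 0.1032
```

View pics/s6.png

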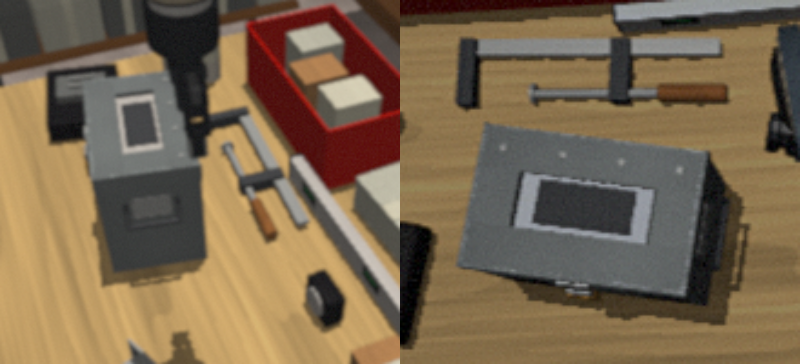

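The flap is shut, visible at (582,207) in the top half, the pack is inside the box, and the bystanders measured have not moved.

```bash
python3 -c "
from plant import robot
print(robot.close_job())"
```

```text
the job is handed in; nothing more can be done
None
```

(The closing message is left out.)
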